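# Unlatch the blue instrument case

### The arm

A 6-joint arm with a two-finger parallel gripper is mounted at the origin on a cart in front of the work surface, level with it; the furniture and walls round the work are solid. World frame = base frame: x ahead of the robot, y to its left, z up, the work surface at z = 0. Lengths are in m, angles in rad, forces in N, time in s.
With the tool pointing down it reaches from about 0.225 to 0.875 m from the base axis. Payload 3.4 kg.
Tool frame: the origin (TCP) lies on the mounting face of the last link; the fingertips stand 173 mm ahead of it and the grasp point (between the pads) lies 155 mm ahead of it (ctrl.pinch_z is the distance from the TCP to the grasp point, in m); z points along the fingers, x is the direction in which the jaws open and shut, and the axes are right-handed (so a half turn about z gives the same grasp; the last joint's range is limited). The gripper opens to 85 mm and grips with 20 to 120 N. Pads are 22 mm wide; open, the fingers measure 114 mm over their backs; the gripper's body (76 mm by 85 mm) begins 54 mm behind the grasp point. The pads swing forward as they close: fully open they stand 13 mm farther back than shut.
Start: joints at [-1.324, 0.276, 1.505, -0, 1.361, -0.121], TCP at [0.207, -0.537, 0.405] pointing down, gripper open.
Joint ranges: [-2.89, 2.89], [-0.75, 2.08], [0.22, 2.7], [-1.18, 4.32], [0.11, 2.71], [-2.7, 2.7]. Speed limits (rad/s): [2.57, 2.57, 3.14, 3.14, 3.14, 3.14].

### API

Orientations are given as a unit quaternion [w, x, y, z].
In Python, from rig import ctrl, optics gives the robot as it stands.
- The arm moves only by the tool carry_out, never from a script. Its argument "targets" is a list of rows, each a list of 3 entries, a list of its own where there are three numbers: the finger opening in m, from 0 to 0.0854, then the shift along the tool's x, y, z in m, then the turn, a rotation vector about the tool's x, y, z in degrees. In form: [[fingers, [tx, ty, tz], [wx, wy, wz]], ...]. A call has 1 to 8 rows; each row is the pose to reach, as a shift and turn from the pose commanded when the call began, along the tool's axes at that moment; what a row does not reach only later rows make up. A row lasts 1/8 s, in which the tool goes at most 62.5 mm and 10.7 degrees, less where a joint would pass 70% of its speed; a pose out of reach is approached as far as the arm can. A call with a gripper value outside its range is refused whole. The fingers move at their own pace and stop on an object; the grip force is fixed at half the most. Time passes only in rows, so rows that repeat a pose let the fingers close. It gives the time, the measured TCP pose, the force and the opening at its end, in the units of the state.
- ctrl.read_state(): the state, without advancing time (a new reading comes with each control period).
- optics.grab_frame(name): name is "scene" or "side" or "wrist"; returns the picture (384x512x3 uint8, red, green, blue); there is no depth.
- optics.get_calibration(name): a dict with "camera_matrix" (3x3 intrinsics, pixels), "dist" ([k1, k2, p1, p2, k3] as OpenCV has them; the pictures are not rectified), "world_to_cam" (4x4, takes a point from world to camera coordinates); the wrist camera has in their place "mount" (4x4, takes a point from camera to tool coordinates, whose origin is the TCP and whose axes are the tool frame's). Camera axes: x right, y down, z forward; pixel columns grow to the right and rows downward; lengths in m; the calibration is good to about 2 mm. A picture is of the moment at which its call begins: read the wrist's pose just before it. get_calibration takes no time and is no camera call.
- ctrl.hand_in(): hands the job in, once; it reports no verdict.
The state is a dict: "time_s": time; "joint_positions": joint angles; "dq": joint speeds; "joint_efforts": joint torques, N m; "position": TCP position; "tool_rot": TCP orientation; "wrist_force": force on the tool from outside, world axes, zero at the start; "moment": the same for the moment, N m; "opening": finger opening in m.
Only numpy, scipy, OpenCV 4.12 (cv2) and the standard library are available. Lean on these libraries where they do the work, as an engineer would, in place of code of your own. Each camera call takes 0.05 s, during which the arm holds its last target.

### The job

Unlatch the blue case: push the red button on its lid so that the T-handle pops up, then turn that handle anticlockwise (seen from above) as far as it goes and let go. Leave the lock of the grey case shut.

Things in the scene. Friction and masses are not known exactly. Their poses are not given: they have to be found in the camera images.
- blue_release (a point): Top centre of the blue case's red button at rest (fixed to the case). Button: 22 mm across, 9 mm proud of the flat aluminium lock housing, 119 mm above the bench; 7 mm stroke straight down, 4 N, springs back; lets the handle go 3 mm down. x points to the T-handle, 42 mm away; y along the shut handle; z up. The case (130 x 190 x 90 mm, housing top at 110) stays put.
- blue_handle (a point): Centre of the blue case's yellow T-handle bar, 72 long, 14 wide, 14 mm high; y along it, z its turning axis, up. Shut: sunk in a narrow dish, centre 17 mm below blue_release, cannot be gripped or turned. Released: springs up 30 mm within a second, to 13 mm above blue_release, underside 15 mm over the housing; stays up, gives if pushed down, returns.
- blue_turn (a joint): Turn of the blue case's T-handle, rad: 0 latched, grows anticlockwise seen from above to the stop at 1.22 (70 degrees), unlatched. Light friction; stays where it is left. Two steel locking rods on the lid draw out of their keepers as it turns.
- grey_pop (a joint): Rise of the T-handle of the other case (the same, but grey), m: 0 shut, 0.030 popped up. Must stay shut.

How it is judged:
By the outcome, as a careful person would: the job done as asked, in the order asked, and still so for the second after the job is handed in, with the robot touching nothing.
It also fails if it takes over 48 s, if anything falls off the work surface, if the arm or the gripper's body presses on something with over 40 N, if the wrist force passes 120 N, or if a joint passes its speed limit or range.

## Working session

There is one attempt and no reset: what is moved stays moved. The work goes in short steps, Python scripts to look and compute and a tool call to move; the robot and the scene stay as the last step left them, time stands still between calls to the robot, and variables do not carry over. Pictures are saved under pics/ and viewed, and the job is handed in when it is done.

Besides the shell and the picture viewer there is one more tool, called after "Emit:" as name([rows], argument=value, ...), one row to a line, values as JSON. carry_out: Moves the arm, as the interface text tells. Its arguments: {"type":"object","properties":{"targets":{"type":"array","items":{"type":"array"}}},"required":["targets"]}

```bash
ls; mkdir -p pics; python3 - <<'E'
from rig import ctrl, optics
import cv2
s=ctrl.read_state()
print(s['time_s'],s['position'],s['tool_rot'],s['opening'],ctrl.pinch_z)
for n in("scene","side","wrist"):
    cv2.imwrite(f"pics/{n}0.png",optics.grab_frame(n)[:,:,::-1])
    print(n,optics.get_calibration(n))
E
```

```text
pics
0.0 [ 0.20667231 -0.53632985  0.40385865] [-5.91437545e-04  8.24476086e-01 -5.65896081e-01 -6.78265999e-04] 0.08555142929104735 0.1547
scene {'camera_matrix': array([[351.65052163,   0.        , 262.47837001],
       [  0.        , 351.65052163, 193.79497878],
       [  0.        ,   0.        ,   1.        ]]), 'dist': array([0.0286746, 0.       , 0.       , 0.       , 0.       ]), 'world_to_cam': array([[ 0.48402816, -0.87485207, -0.01872405, -0.08087527],
       [-0.39755245, -0.20079071, -0.8953408 ,  0.34256189],
       [ 0.77953114,  0.44081395, -0.44498794,  0.50003676],
       [ 0.        ,  0.        ,  0.        ,  1.        ]])}
side {'camera_matrix': array([[408.06399593,   0.        , 257.89342115],
       [  0.        , 408.06399593, 189.90259232],
       [  0.        ,   0.        ,   1.        ]]), 'dist': array([-0.00059264,  0.        ,  0.        ,  0.        ,  0.        ]), 'world_to_cam': array([[-0.9744404 , -0.22312762, -0.02607628,  0.43728875],
       [-0.08970316,  0.49289363, -0.86545318,  0.08729634],
       [ 0.20595934, -0.84099342, -0.50031072,  0.95965231],
       [ 0.        ,  0.        ,  0.        ,  1.        ]])}
wrist {'camera_matrix': array([[342.23028236,   0.        , 254.7308119 ],
       [  0.        , 342.23028236, 192.06574991],
       [  0.        ,   0.        ,   1.        ]]), 'dist': array([-0.10164486,  0.        ,  0.        ,  0.        ,  0.        ]), 'mount': array([[ 9.99999827e-01,  1.66593373e-04, -5.64951270e-04,
        -1.37902092e-04],
       [-9.81344649e-06,  9.63746373e-01,  2.66820029e-01,
        -6.80231957e-02],
       [ 5.88920186e-04, -2.66819977e-01,  9.63746208e-01,
         3.03208131e-02],
       [ 0.00000000e+00,  0.00000000e+00,  0.00000000e+00,
         1.00000000e+00]])}
```

View pics/scene0.png

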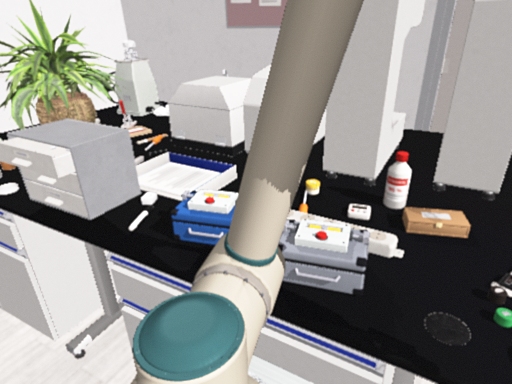

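View pics/side0.png

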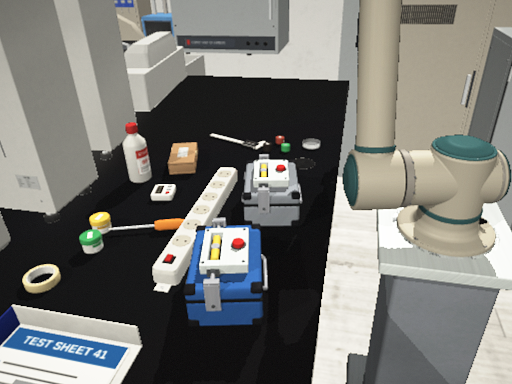

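View pics/wrist0.png

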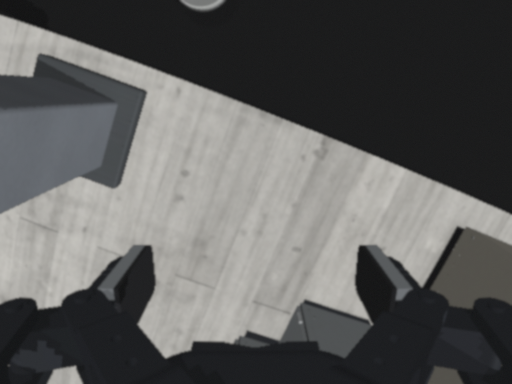

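The side view shows the blue case with its button near (238,243) and the yellow handle near (215,247). The scene view shows the same button near (210,202). I'll enlarge both.

```bash
python3 - <<'E'
import cv2
a=cv2.imread('pics/side0.png')[215:300,180:275]; cv2.imwrite('pics/side0c.png',cv2.resize(a,None,fx=7,fy=7,interpolation=cv2.INTER_CUBIC))
a=cv2.imread('pics/scene0.png')[180:250,165:255]; cv2.imwrite('pics/scene0c.png',cv2.resize(a,None,fx=8,fy=8,interpolation=cv2.INTER_CUBIC))
E
```

```text
(no output)
```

View pics/side0c.png

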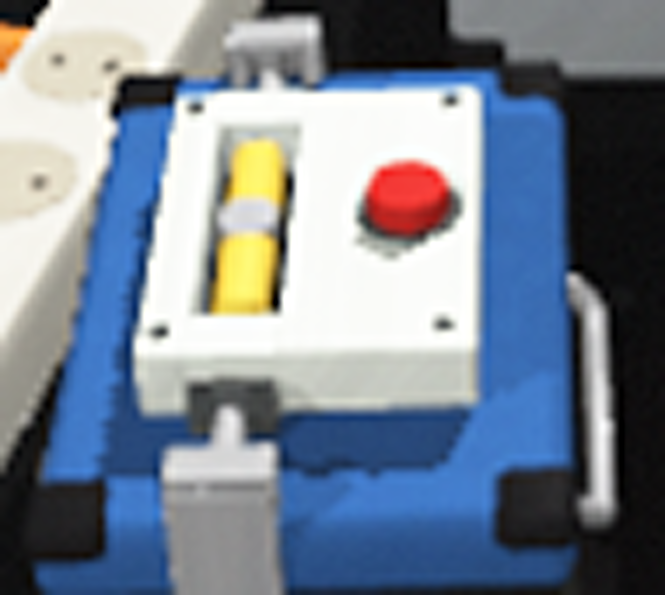

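View pics/scene0c.png

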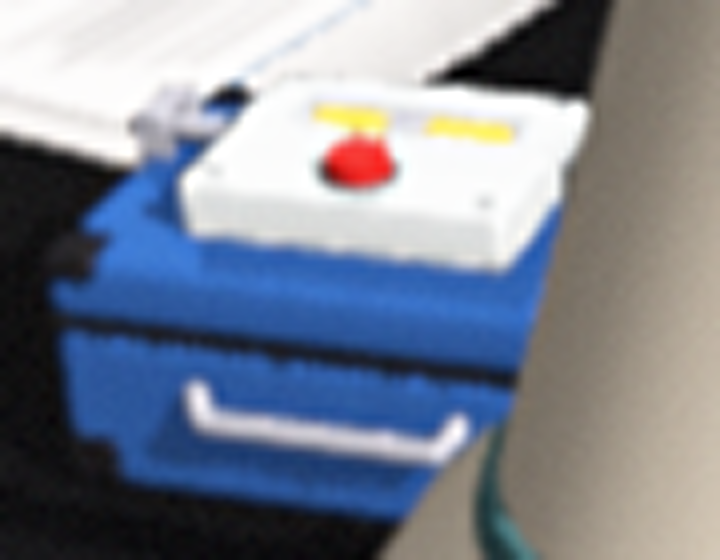

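```bash
cat > h.py <<'E'
from rig import ctrl, optics
import cv2, numpy as np
from scipy.spatial.transform import Rotation as R
def ray(n,uv,cal=None,st=None):
    c=cal or optics.get_calibration(n)
    p=cv2.undistortPoints(np.array([[uv]],float),c['camera_matrix'],c['dist'])[0,0]
    d=np.array([p[0],p[1],1.])
    if n=='wrist':
        T=np.eye(4); q=st['tool_rot']; T[:3,:3]=R.from_quat([q[1],q[2],q[3],q[0]]).as_matrix(); T[:3,3]=st['position']; M=T@c['mount']
    else: M=np.linalg.inv(c['world_to_cam'])
    return M[:3,3],M[:3,:3]@d
def onz(n,uv,z,st=None):
    o,d=ray(n,uv,st=st); return o+d*(z-o[2])/d[2]
E
python3 - <<'E'
from h import *
f=lambda x,y:(180+(x+.5)/7-.5,215+(y+.5)/7-.5)
g=lambda x,y:(165+(x+.5)/8-.5,180+(y+.5)/8-.5)
b=onz('side',f(408,188),.119);print('btn side',b)
print('btn scene',onz('scene',g(358,155),.119))
h=onz('side',f(250,216),.109);print('handle',h,np.linalg.norm((h-b)[:2]))
A=onz('side',f(265,145),.109);B=onz('side',f(242,305),.109);print(A,B,np.linalg.norm(A-B),(A-B)/np.linalg.norm(A-B))
# screws
for p in[(195,107),(451,100),(158,331),(444,324)]:print(onz('side',f(*p),.11))
E
```

```text
btn side [0.41490138 0.29604902 0.119     ]
btn scene [0.41450859 0.28939142 0.119     ]
handle [0.45626789 0.30282851 0.109     ] 0.04191836565450015
[0.46195706 0.27236738 0.109     ] [0.44701001 0.3376268  0.109     ] 0.06694928739726863 [ 2.23259293e-01 -9.74759092e-01  8.29152234e-16]
[0.48586502 0.26051786 0.11      ]
[0.41736281 0.2440874  0.11      ]
[0.46384387 0.352274   0.11      ]
[0.39520164 0.33609255 0.11      ]
```

```bash
cat >> h.py <<'E'
def todo(xy,z,ang,st=None):
    "tool shift and turn to reach TCP xy,z pointing straight down, tool x at ang deg"
    s=st or ctrl.read_state(); q=s['tool_rot']; R0=R.from_quat([q[1],q[2],q[3],q[0]])
    a=np.radians(ang); X=np.array([np.cos(a),np.sin(a),0]); Z=np.array([0,0,-1.]); Y=np.cross(Z,X)
    Rt=R.from_matrix(np.c_[X,Y,Z])
    D=np.array([*xy,z])-s['position']
    print('shift',R0.inv().apply(D).round(4),'turn',(R0.inv()*Rt).as_rotvec(degrees=True).round(2))
E
python3 - <<'E'
from h import *
todo((.4147,.294),.404,-76.5)
E
```

```text
shift [-0.7001 -0.4926  0.0011] turn [-0.01  0.08  7.57]
```

Emit:
carry_out([
  [0.0,[-0.35,-0.246,0],[0,0,4]],
  [0.0,[-0.35,-0.246,0],[0,0,4]],
  [0.0,[-0.35,-0.246,0],[0,0,4]],
  [0.0,[-0.7,-0.4926,0.001],[0,0,7.6]],
  [0.0,[-0.7,-0.4926,0.001],[0,0,7.6]],
  [0.0,[-0.7,-0.4926,0.001],[0,0,7.6]],
  [0.0,[-0.7,-0.4926,0.001],[0,0,7.6]],
  [0.0,[-0.7,-0.4926,0.001],[0,0,7.6]],
])

```text
time_s: 1.15
position: [0.328, -0.0496, 0.4044]
tool_rot: [-0.0, 0.785, -0.62, 0.001]
wrist_force: [1.7, 0.1, 0.3]
opening: 0.0001
```

```bash
python3 - <<'E'
from h import *
todo((.4147,.294),.404,-76.5)
E
```

```text
shift [-3.141e-01 -1.641e-01  3.000e-04] turn [-0.07 -0.05 -0.08]
```

Emit:
carry_out([
  [0.0,[-0.314,-0.164,0],[0,0,0]],
  [0.0,[-0.314,-0.164,0],[0,0,0]],
  [0.0,[-0.314,-0.164,0],[0,0,0]],
  [0.0,[-0.314,-0.164,0],[0,0,0]],
  [0.0,[-0.314,-0.164,0],[0,0,0]],
  [0.0,[-0.314,-0.164,0],[0,0,0]],
  [0.0,[-0.314,-0.164,0],[0,0,0]],
  [0.0,[-0.314,-0.164,0],[0,0,0]],
])

```text
time_s: 2.15
position: [0.4141, 0.2917, 0.4037]
tool_rot: [0.001, 0.785, -0.619, -0.0]
wrist_force: [-0.4, -0.8, 0.1]
opening: 0.0004
```

```bash
python3 - <<'E'
from h import *
s=ctrl.read_state();print(s['time_s'],s['position'],s['joint_positions'].round(3) if hasattr(s['joint_positions'],'round') else s['joint_positions'], abs(np.array(s['dq'])).max())
im=optics.grab_frame('wrist')[:,:,::-1];cv2.imwrite('pics/w1.png',cv2.resize(im,None,fx=1.5,fy=1.5,interpolation=cv2.INTER_CUBIC))
import pickle;pickle.dump(dict(s),open('s1.pkl','wb'))
E
```

```text
2.15 [0.41411393 0.29168264 0.4036889 ] [ 4.760e-01  1.740e-01  1.646e+00 -1.000e-03  1.324e+00  1.812e+00] 0.020378597063846236
```

View pics/w1.png

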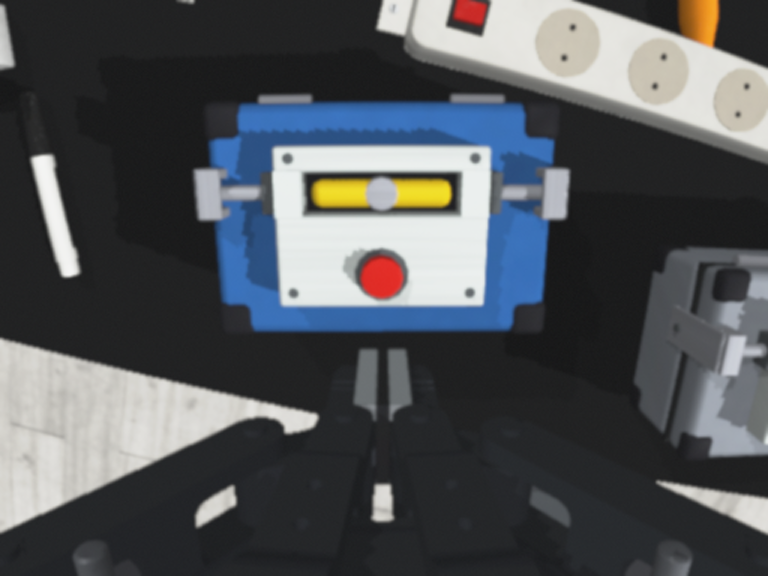

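The wrist view shows the button top at (382,278), the hub at (382,193), and the bar ends at (314,192) and (451,193), all in the 1.5x image.

```bash
python3 - <<'E'
from h import *
import pickle;s=pickle.load(open('s1.pkl','rb'))
f=lambda x,y:((x+.5)/1.5-.5,(y+.5)/1.5-.5)
b=onz('wrist',f(382,278),.119,s);h=onz('wrist',f(382,193),.109,s);print(b,h,np.linalg.norm((h-b)[:2]),np.degrees(np.arctan2(*(h-b)[1::-1])))
A=onz('wrist',f(312,192),.109,s);B=onz('wrist',f(452,193),.109,s);print(A,B,np.linalg.norm(A-B),np.degrees(np.arctan2(*(B-A)[1::-1])))
P=[onz('wrist',f(*p),.11,s) for p in[(287,158),(475,158),(293,293),(469,293)]]
for a,c in((0,1),(2,3),(0,2),(1,3)):d=P[c]-P[a];print(np.degrees(np.arctan2(d[1],d[0])),np.linalg.norm(d))
E
```

```text
[0.41657675 0.29248924 0.119     ] [0.45759369 0.30233282 0.109     ] 0.04218157886899236 13.495080181284376
[0.44983626 0.33722054 0.109     ] [0.4660293  0.26758889 0.109     ] 0.07148972289910437 -76.90839751854807
-76.50643037006378 0.09436736201276934
-76.50526685368382 0.09421940560564128
-166.47427339277152 0.07050846306750934
-166.59450638536467 0.0705066219358016
```

```bash
python3 - <<'E'
from h import *
todo((.416,.2927),.302,-76.5)
todo((.416,.2927),.287,-76.5)
E
```

```text
shift [-0.0011 -0.0023  0.1019] turn [ 0.07 -0.05 -0.05]
shift [-0.0011 -0.0023  0.1169] turn [ 0.07 -0.05 -0.05]
```

Emit:
carry_out([
  [0.0,[-0.001,-0.002,0.05],[0,0,0]],
  [0.0,[-0.001,-0.002,0.1],[0,0,0]],
  [0.0,[-0.001,-0.002,0.1],[0,0,0]],
  [0.0,[-0.001,-0.002,0.1],[0,0,0]],
  [0.0,[-0.001,-0.002,0.108],[0,0,0]],
  [0.0,[-0.001,-0.002,0.113],[0,0,0]],
  [0.0,[-0.001,-0.002,0.1165],[0,0,0]],
  [0.0,[-0.001,-0.002,0.1165],[0,0,0]],
])

```text
time_s: 3.2
position: [0.4166, 0.2936, 0.2881]
tool_rot: [-0.001, 0.785, -0.619, 0.001]
wrist_force: [0.8, -0.9, 2.2]
opening: 0.0002
```

```bash
python3 - <<'E'
from h import *
s=ctrl.read_state();print(s['time_s'],s['position'],s['wrist_force'])
im=optics.grab_frame('side')[205:305,175:280,::-1];cv2.imwrite('pics/s2.png',cv2.resize(im,None,fx=5,fy=5,interpolation=cv2.INTER_CUBIC))
E
```

```text
3.2 [0.41661176 0.29363599 0.28814553] [ 0.77019651 -0.87622999  2.19272125]
```

View pics/s2.png

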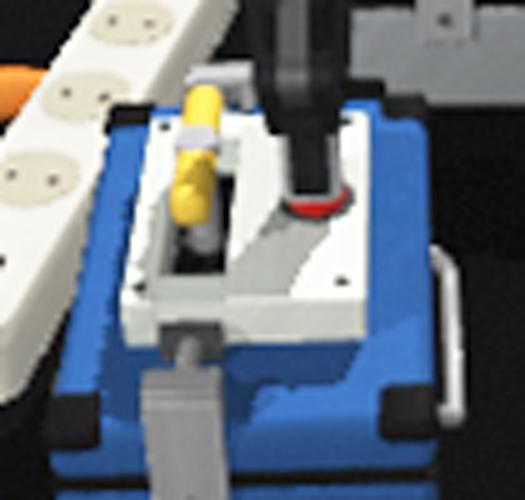

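The handle has popped up, with the bar around (195,150) in the crop. I'll lift, then move over the handle with the jaws set across the bar.

```bash
python3 - <<'E'
from h import *
todo((.457,.3025),.38,13.5)
E
```

```text
shift [ 0.0008 -0.0415 -0.0918] turn [-8.000e-02 -7.000e-02 -9.001e+01]
```

Emit:
carry_out([
  [0.0,[0,0,-0.045],[0,0,0]],
  [0.0,[0,0,-0.092],[0,0,0]],
  [0.03,[0.001,-0.0415,-0.092],[0,0,-10]],
  [0.03,[0.001,-0.0415,-0.092],[0,0,-20]],
  [0.03,[0.001,-0.0415,-0.092],[0,0,-30]],
  [0.03,[0.001,-0.0415,-0.092],[0,0,-40]],
  [0.03,[0.001,-0.0415,-0.092],[0,0,-50]],
  [0.03,[0.001,-0.0415,-0.092],[0,0,-60]],
])

```text
time_s: 4.25
position: [0.4565, 0.3022, 0.3792]
tool_rot: [0.0, 0.99, -0.141, -0.001]
wrist_force: [-0.1, -0.1, -0.1]
opening: 0.0299
```

Emit:
carry_out([
  [0.03,[0,0,0],[0,0,-10]],
  [0.03,[0,0,0],[0,0,-20]],
  [0.03,[0,0,0],[0,0,-30]],
  [0.03,[0,0,0],[0,0,-30]],
  [0.03,[0,0,0],[0,0,-30]],
  [0.03,[0,0,0],[0,0,-30]],
])

```text
time_s: 5.0
position: [0.4567, 0.3022, 0.3796]
tool_rot: [0.0, 0.993, 0.117, -0.0]
wrist_force: [-0.9, 0.2, 0.9]
opening: 0.0301
```

```bash
python3 - <<'E'
from h import *
s=ctrl.read_state();print(s['time_s'],s['position'],s['wrist_force'],s['opening'],s['joint_positions'])
im=optics.grab_frame('wrist')[:,:,::-1];cv2.imwrite('pics/w3.png',cv2.resize(im,None,fx=1.5,fy=1.5,interpolation=cv2.INTER_CUBIC))
todo((.457,.3025),.291,13.5)
import pickle;pickle.dump(dict(s),open('s3.pkl','wb'))
E
```

```text
5.0 [0.45674203 0.30217617 0.37962752] [-0.90692515  0.22380464  0.90329831] 0.030120800931862906 [ 4.57433036e-01  2.50424355e-01  1.60478182e+00 -5.09681136e-05
  1.28662590e+00  2.23577081e-01]
shift [ 0.0003 -0.0003  0.0886] turn [ 0.    0.01 -0.08]
```

View pics/w3.png

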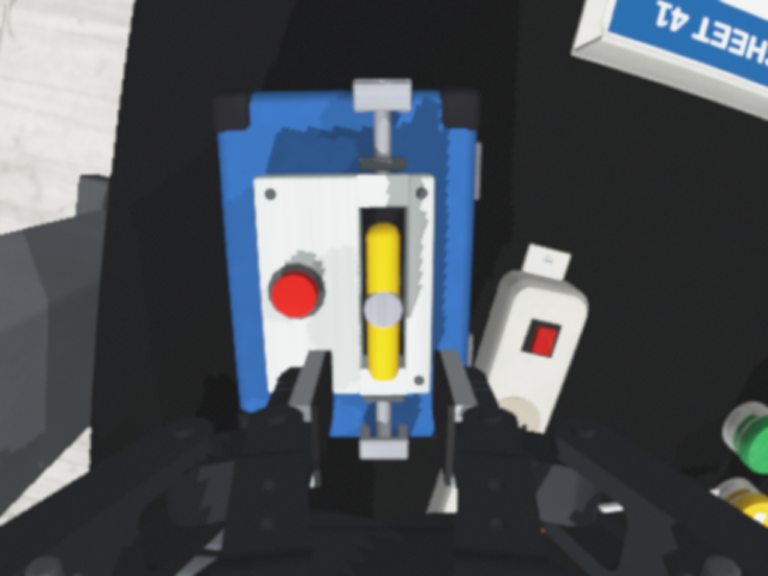

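The bar runs straight up the image, midway between the pads, with the hub at (383,309). I'll go down and close.

Emit:
carry_out([
  [0.03,[0,0,0.04],[0,0,0]],
  [0.03,[0,0,0.075],[0,0,0]],
  [0.03,[0,0,0.087],[0,0,0]],
  [0.03,[0,0,0.087],[0,0,0]],
  [0.012,[0,0,0.087],[0,0,0]],
  [0.012,[0,0,0.087],[0,0,0]],
  [0.012,[0,0,0.087],[0,0,0]],
  [0.012,[0,0,0.087],[0,0,0]],
])

```text
time_s: 6.05
position: [0.4568, 0.3023, 0.2938]
tool_rot: [-0.0, 0.993, 0.117, 0.001]
wrist_force: [-2.2, -0.3, 5.8]
opening: 0.0128
```

```bash
python3 - <<'E'
from h import *
s=ctrl.read_state();print(s['time_s'],s['position'],s['wrist_force'],s['moment'],s['opening'])
im=optics.grab_frame('side')[205:305,175:280,::-1];cv2.imwrite('pics/s4.png',cv2.resize(im,None,fx=5,fy=5,interpolation=cv2.INTER_CUBIC))
E
```

```text
6.05 [0.45675948 0.30229483 0.29377811] [-2.20607744 -0.25429645  5.75230364] [-0.0633539   0.40938348  0.01460161] 0.012820727536833493
```

View pics/s4.png

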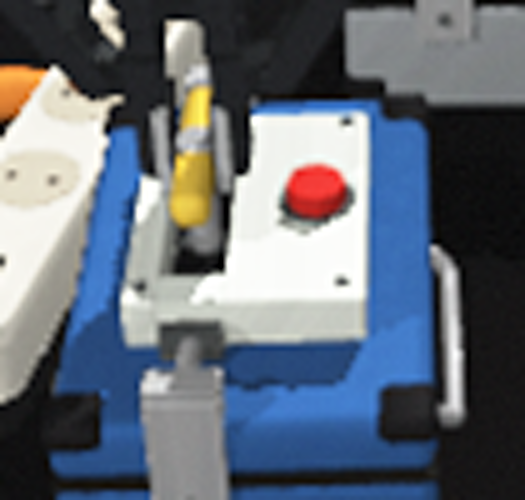

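The pads are on the bar, so I'll turn it anticlockwise, which is negative about tool z.

Emit:
carry_out([
  [0.012,[0,0,0],[0,0,-8]],
  [0.012,[0,0,0],[0,0,-16]],
  [0.012,[0,0,0],[0,0,-24]],
  [0.012,[0,0,0],[0,0,-32]],
  [0.012,[0,0,0],[0,0,-40]],
  [0.012,[0,0,0],[0,0,-48]],
  [0.012,[0,0,0],[0,0,-55]],
  [0.012,[0,0,0],[0,0,-60]],
])

```text
time_s: 7.1
position: [0.4567, 0.3023, 0.2936]
tool_rot: [-0.0, 0.801, 0.599, 0.001]
wrist_force: [-2.9, 0.4, 5.4]
opening: 0.013
```

```bash
python3 - <<'E'
from h import *
s=ctrl.read_state();print(s['time_s'],s['position'],s['wrist_force'],s['moment'],s['opening'],s['joint_positions'][5])
im=optics.grab_frame('side')[205:305,175:280,::-1];cv2.imwrite('pics/s5.png',cv2.resize(im,None,fx=5,fy=5,interpolation=cv2.INTER_CUBIC))
E
```

```text
7.1 [0.45669509 0.302275   0.29363441] [-2.94452416  0.38362098  5.42230516] [-0.03366293  0.4493733  -0.08101819] 0.013016395723407717 -0.8277064426782542
```

View pics/s5.png

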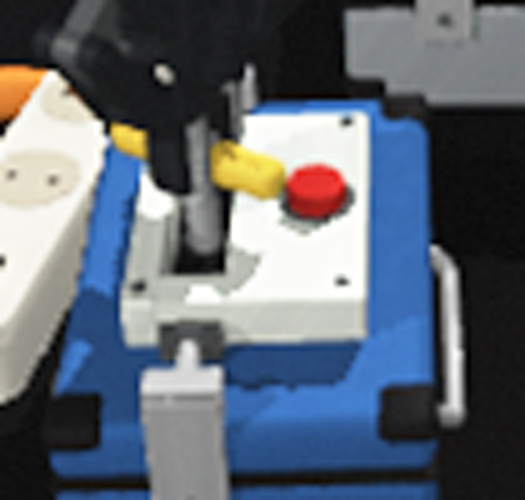

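Emit:
carry_out([
  [0.012,[0,0,0],[0,0,-4]],
  [0.012,[0,0,0],[0,0,-8]],
  [0.012,[0,0,0],[0,0,-10]],
  [0.012,[0,0,0],[0,0,-11.5]],
  [0.012,[0,0,0],[0,0,-12]],
  [0.012,[0,0,0],[0,0,-12]],
])

```text
time_s: 7.9
position: [0.4567, 0.3022, 0.2936]
tool_rot: [-0.0, 0.735, 0.678, 0.001]
wrist_force: [-2.4, -0.5, 4.6]
opening: 0.0128
```

```bash
python3 - <<'E'
from h import *
s=ctrl.read_state();print(s['moment'],s['opening'],s['joint_positions'][5])
q=s['tool_rot'];X=R.from_quat([q[1],q[2],q[3],q[0]]).as_matrix()[:,0];print(np.degrees(np.arctan2(X[1],X[0]))-13.5)
E
```

```text
[-0.00926704  0.42381939 -0.51439166] 0.012758256225368287 -1.0330214339563555
71.86708581989433
```

The moment jumped from -0.08 to -0.51 N m, so the handle is at the stop. I'll add a small extra push to confirm, then ease back, release and lift.

Emit:
carry_out([
  [0.012,[0,0,0],[0,0,-1]],
  [0.012,[0,0,0],[0,0,-2]],
  [0.012,[0,0,0],[0,0,-2]],
])

```text
time_s: 8.28
position: [0.4567, 0.3022, 0.2936]
tool_rot: [-0.0, 0.724, 0.69, 0.001]
wrist_force: [-2.3, -0.5, 5.4]
opening: 0.013
```

```bash
python3 - <<'E'
from h import *
s=ctrl.read_state();print(s['moment'],s['opening'],s['joint_positions'][5])
E
```

```text
[-0.06974983  0.37641721 -0.87691021] 0.013038688008162293 -1.0668784396632855
```

Emit:
carry_out([
  [0.035,[0,0,0],[0,0,0]],
  [0.035,[0,0,0],[0,0,0]],
  [0.035,[0,0,0],[0,0,0]],
  [0.035,[0,0,-0.03],[0,0,0]],
  [0.035,[0,0,-0.09],[0,0,0]],
  [0.035,[0,0,-0.13],[0,0,0]],
  [0.035,[0,0,-0.13],[0,0,0]],
  [0.035,[0,0,-0.13],[0,0,0]],
])

```text
time_s: 9.28
position: [0.4565, 0.302, 0.4218]
tool_rot: [-0.0, 0.723, 0.691, -0.001]
wrist_force: [-0.0, 0.1, -0.2]
opening: 0.035
```

```bash
python3 - <<'E'
from h import *
import pickle
s=ctrl.read_state();print(s['time_s'],s['position'],s['wrist_force'],s['opening']);pickle.dump(dict(s),open('s6.pkl','wb'))
im=optics.grab_frame('wrist')[:,:,::-1];cv2.imwrite('pics/w6.png',cv2.resize(im,None,fx=1.5,fy=1.5,interpolation=cv2.INTER_CUBIC))
im=optics.grab_frame('side')[145:325,155:325,::-1];cv2.imwrite('pics/s6.png',cv2.resize(im,None,fx=3,fy=3,interpolation=cv2.INTER_CUBIC))
E
```

```text
9.275 [0.45649276 0.30202696 0.42184615] [-0.01811445  0.08528904 -0.20790049] 0.035024934387336275
```

View pics/w6.png

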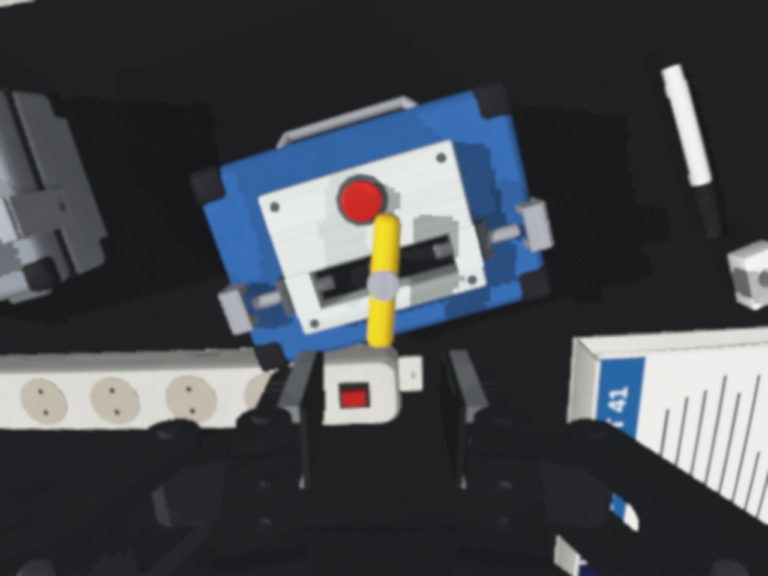

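View pics/s6.png

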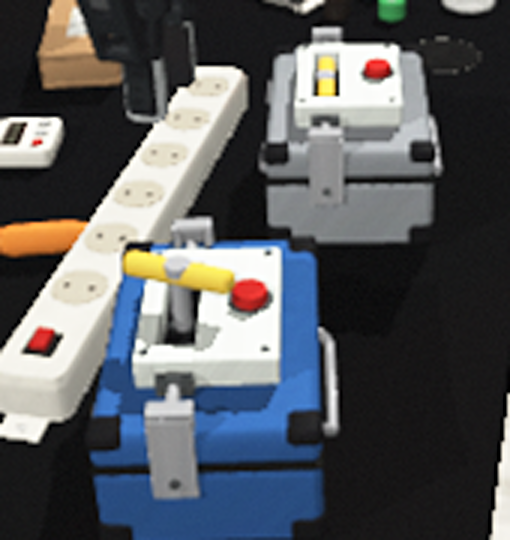

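The bar now lies across the lid from (388,216) to (380,346), and the side view shows the grey case's handle still sunk. I'll measure the turn.

```bash
python3 - <<'E'
from h import *
import pickle;s=pickle.load(open('s6.pkl','rb'))
f=lambda x,y:((x+.5)/1.5-.5,(y+.5)/1.5-.5)
A=onz('wrist',f(388,216),.136,s);B=onz('wrist',f(380,346),.136,s);d=B-A;print(np.linalg.norm(d),np.degrees(np.arctan2(d[1],d[0]))-103.5)
# fit of yellow mask
im=cv2.imread('pics/w6.png');m=cv2.inRange(cv2.cvtColor(im,cv2.COLOR_BGR2HSV),(20,150,80),(35,255,255))
y,x=np.nonzero(m);k=(abs(x-384)<40)&(y>200)&(y<355);P=np.c_[x[k],y[k]].astype(np.float32)
vx,vy,cx,cy=cv2.fitLine(P,cv2.DIST_L2,0,.01,.01).ravel();sg=np.sign(vy)
A=onz('wrist',f(cx-60*sg*vx,cy-60*sg*vy),.136,s);B=onz('wrist',f(cx+60*sg*vx,cy+60*sg*vy),.136,s);d=B-A
print(np.degrees(np.arctan2(d[1],d[0]))-103.5)
E
```

```text
0.06944701118696017 -109.38182009258485
-109.49058965231603
```

The measured turn is 180 - 109.4 ≈ 70.5°, which matches the 70° stop.

```bash
python3 -c "
from rig import ctrl
print(ctrl.hand_in())"
```

```text
the job is handed in; nothing more can be done
None
```

The blue case is unlatched and handed in at about 9.4 s. I pushed its red button with closed fingertips until the T-handle popped up. I then gripped the bar, turned it anticlockwise to the stop, opened the fingers and lifted clear.

- **Stop reached:** the moment about the turning axis rose from 0.08 to 0.51 N m, then to 0.88 N m with 2° more. A stop explains that rise.
- **Handle after release:** the wrist picture puts the bar at about 70.5° from shut, against the 70° stop. It is still up.
- **Grey case:** its handle is still sunk in the last side picture.
- **Forces:** every wrist force reading stayed under 7 N, and the arm touches nothing at the end.

No checks failed. The one disagreement was early on: the two fixed cameras differed by about 7 mm on the button position, so I used the wrist view instead. That view matched the given 42 mm spacing and 72 mm bar length.

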